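# Run a phone board in the spring-return test press

### The arm

A 6-joint arm with a two-finger parallel gripper is mounted at the origin on the work surface. World frame = base frame: x ahead of the robot, y to its left, z up, the work surface at z = 0. Lengths are in m, angles in rad, forces in N, time in s.
With the tool pointing down it reaches from about 0.35 to 0.875 m from the base axis. Payload 4.2 kg.
Tool frame: the origin (TCP) lies midway between the tips of the shut fingers; the grasp point (between the pads) lies 19 mm behind it; z points along the fingers, y is the direction in which the jaws open and shut (so a half turn about z gives the same grasp; the last joint's range is limited). The gripper opens to 87 mm and grips with 3 to 60 N. Pads are 19 mm wide; open, the fingers measure 117 mm over their backs; the gripper's body (75 mm by 190 mm) begins 51 mm behind the grasp point.
Start: joints at [0.259, 0.385, 0.008, 0, -1.194, -0.259], TCP at [0.625, 0, 0.223] pointing down, gripper open.
Joint ranges: [-3.14, 3.14], [-1.21, 2.06], [-1.07, 1.41], [-3.16, 2.05], [-2.99, -0.16], [-3.1, 3.1]. Speed limits (rad/s): [2.79, 2.79, 3.14, 3.14, 3.14, 3.14].

### API

Orientations are given as [roll, pitch, yaw] about the fixed x, y, z axes, in that order (R = Rz(yaw) Ry(pitch) Rx(roll)).
In Python, from workcell import * gives the robot as it stands. Calls block until the motion is done:
- move_ptp(position, orientation): joint-space move of the TCP to a pose.
- servo_line(position, rotation=None, max_speed=0.15, guard=None): straight line of the TCP; rotation=None keeps the orientation; max_speed is the mean speed in m/s. With guard (N) it stops when the force on the tool has changed by that much, and returns True; else False.
- move_j(angles): joint-space move.
- let_go() and close_gripper(strength=None): open the fingers fully, or close them until they stop; strength is the grip in N (None keeps the last).
- hold(seconds).
- inverse_kinematics(position, orientation): joint angles nearest the present ones, or None.
- observe(): the state.
- read_camera(name): name is "scene" or "side" or "wrist"; returns the picture (384x512x3 uint8, red, green, blue); there is no depth.
- calibration(name): a dict with "fov_y" (degrees; the focal length in pixels is half the picture's height over the tangent of half this angle, whatever the lens; pixels are square), "cx", "cy" (the principal point, pixels), "R" (3x3) and "t" (3): a world point X has camera coordinates R X + t; the wrist camera has in their place "tool_from_camera" (4x4, takes a point from camera to tool coordinates, whose origin is the TCP and whose axes are the flange's). Camera axes: x right, y down, z forward; pixel columns grow to the right and rows downward; lengths in m; the calibration is good to about 2 mm. A picture is of the moment at which its call begins: read the wrist's pose just before it. calibration takes no time and is no camera call.
A pose or a line that the arm cannot do raises PlanningError and nothing moves.
- job_done(): hands the job in, once; it reports no verdict.
Trained networks look in the newest picture that a camera, given by its name, has taken for a name from the list of things; names that differ only in an ending like _2 or _b are one class to them, and where a whole thing is asked for, a point or a joint stands for the part that bears it (a point fixed in the world has none). Each returns a list of dicts, best first, with "confidence" (0 to 1); they miss things now and then, are a little off and sometimes report something else, mostly with a low value. They report only what shows in the picture. A call takes as long as a camera call. They do not tell look-alikes from the thing itself.
- trace(camera, thing): "pixels" (384x512 bool, what is visible of it) and "rect" ([left, top, width, height] in pixels, round what is visible of it).
- place_of(camera, thing): "point" ([column, row] in pixels: a listed point, or the origin of a listed thing).
The state is a dict: "t": time; "joints": joint angles; "joint_vel": joint speeds; "tau": joint torques, N m; "ee_pos": TCP position; "tool_rot": TCP orientation; "contact_force": force on the tool from outside, world axes, zero at the start; "moment": the same for the moment, N m; "opening": opening from 0.0 (shut) to 1.0 (fully open).
Only numpy, scipy, OpenCV 4.12 (cv2) and the standard library are available. Lean on these libraries where they do the work, as an engineer would, in place of code of your own. Each camera call takes 0.05 s, during which the arm holds its last target.

### The job

Start a board test: on the controller press the long bar key, then the square key, then the large round key, each right down and let up again before the next, and leave the small round key alone. Then flip the safety catch on the test press all the way over to the side, pull the press lever forward to its stop and keep holding it there: it springs back if let go, so the program finishes while the gripper is still holding the lever at its stop. Do not shift the other things on the bench.

Things in the scene. Friction and masses are not known exactly. Their poses are not given: they have to be found in the camera images.
- press: Test press, fixed: grey base 240 (x) x 200 (y) x 55 mm, origin under its centre, front towards its -x (the robot), +y its left. On it a board under a clear platen (driven by the lever), two cheeks (y +-70, x 20 to 80, up to z 110 mm) joined by a bridge (top z 115, x 8 to 80 mm), lever and catch. Press and controller may swap sides of the bench.
- lever_bar (a point): Middle of the lever's black round crossbar (14 mm diameter, 190 mm long, along the press's y) on the tops of two steel arms at y +-85 mm; 150 mm from the hinge, free space all round it between the arms. At rest it leans back: 72 mm behind (+x) and 132 mm above the hinge, 217 mm above the bench.
- lever_hinge (a point): Point on the lever's hinge axis (parallel to the press's y), midway between the arms, at x 50, y 0, z 85 mm in the press's frame. The bar moves on a 150 mm arc about it.
- lever (a joint): Lever angle, rad: 0 at rest (leaning back 0.50 from upright), grows as the bar is pulled to the press's front (-x), stop at 0.95 (leaning forward 0.45). A spring drives it back: about 4 N at the bar to start, about 10 N at the stop. The upright catch really blocks it within about 0.1 rad.
- catch_tab (a point): Grip point on the safety catch: round steel bar, 12 mm diameter, 128 long, along the press's x, on a flat stem 20 mm wide, above the press's left (+y) edge. Upright, the bar is at y 85, z 145, x -62 to +66 mm in the press's frame, a 34 mm wide stop block on its rear end just in front of the lever's left arm; this point is at x -45, stem 35 mm behind.
- catch_hinge (a point): Point on the catch's hinge axis (parallel to the press's x) straight below the grip point when the catch is upright: x -45, y 85, z 70 mm in the press's frame. The bar moves on a 75 mm arc about it.
- catch (a joint): Catch angle, rad: 0 upright (blocking; starts at 0 to 0.12), grows as its bar is swung outward and down to the press's +y side, stop at 1.5 (lying out to the side, bar about 75 mm above the bench). Stiff hinge (about 1.5 N at the bar), stays where it is left.
- controller: Test controller, fixed to the bench: black box 190 (x) x 140 (y) x 45 mm with a display on its rear (+x) half and four equal-coloured raised keys on the front half; origin at the centre of its underside, front towards its -x.
- key_long_top (a point): Top centre of the long bar key, 12 (x) x 36 (y) mm, front right of the four, at x -62, y -29, z 54 mm in the controller's frame (9 mm above the panel).
- key_square_top (a point): Top centre of the square key, 24 x 24 mm, rear right, at x -6, y -29, z 54 mm in the controller's frame.
- key_round_top (a point): Top centre of the large round key, 26 mm diameter, front left, at x -62, y 29, z 54 mm in the controller's frame.
- key_small_top (a point): Top centre of the small round key, 12 mm diameter, rear left, at x -6, y 29, z 54 mm in the controller's frame. Not to be pressed.
- key_long (a joint): Depth of the long bar key, m: 0 up, 0.005 down. Pressed straight down, travel 5 mm, about 1.5 N to start and 5 N at the bottom, springs back. Same material as the other keys.
- key_square (a joint): Depth of the square key, m: 0 up, 0.005 down. Pressed straight down, travel 5 mm, about 1.5 N to start and 5 N at the bottom, springs back. Same material as the other keys.
- key_round (a joint): Depth of the large round key, m: 0 up, 0.005 down. Pressed straight down, travel 5 mm, about 1.5 N to start and 5 N at the bottom, springs back. Same material as the other keys.
- key_small (a joint): Depth of the small round key, m: 0 up, 0.005 down. Pressed straight down, travel 5 mm, about 1.5 N to start and 5 N at the bottom, springs back. Same material as the other keys.
- tweezers: Bystander: steel tweezers lying flat, 120 x 12 x 6 mm, origin under the centre.
- flux_bottle: Bystander: small amber bottle, 36 mm diameter, 75 mm tall, origin under the centre.
- solder_reel: Bystander: reel lying flat, 60 mm diameter, 28 mm high, origin under the centre.
- phone: Bystander: phone lying flat, 72 x 148 x 9 mm, origin under the centre.
- multimeter: Bystander: multimeter lying flat, 190 x 90 x 44 mm, origin under the centre.
- tape_roll: Bystander: orange tape ring lying flat, 72 mm diameter, 18 mm high, origin under the centre.
- screw_jar: Bystander: white open tub, 76 mm diameter, 75 mm tall, origin under the centre.
Mind the look-alikes: they are no part of the job. Leave any turquoise look-alike of the controller alone.

How it is judged:
By the outcome, as a careful person would: the job done as asked, in the order asked, and still so for the second after the job is handed in, while the arm keeps its last pose, push and grip.
It also fails if it takes over 72 s, if anything falls off the work surface, if the arm or the gripper's body presses on something with over 40 N, if the wrist force passes 120 N, or if a joint passes its speed limit or range.

## Working session

There is one attempt and no reset: what is moved stays moved. The work goes in short steps, each a Python script; the robot and the scene stay as the last script left them, time stands still between calls to the robot, and variables do not carry over. Pictures are saved under pics/ and viewed, and the job is handed in when it is done.

```bash
ls; mkdir -p pics
python3 - <<'E'
from workcell import *
import cv2
for n in ("scene","side","wrist"):
    im=read_camera(n); cv2.imwrite(f"pics/{n}0.png",im[:,:,::-1])
    c=calibration(n); print(n,c)
    for th in ("press","controller","lever_bar","catch_tab","key_long_top","key_square_top","key_round_top","key_small_top","lever_hinge","catch_hinge"):
        print(th,[(round(r["confidence"],2),[round(float(v)) for v in r["point"]]) for r in place_of(n,th)][:4])
print(observe())
E
```

```text
pics
scene {'fov_y': 57.39693365279061, 'cx': 260.4443886788302, 'cy': 191.57710395181496, 'R': array([[-0.0773403 ,  0.99686351,  0.01678153],
       [ 0.7757066 ,  0.07073923, -0.6271166 ],
       [-0.62633676, -0.03548385, -0.7787446 ]]), 't': array([ 0.02187195, -0.3057364 ,  1.48327493])}
press [(0.93, [314, 223])]
controller [(0.78, [180, 160]), (0.62, [314, 225]), (0.61, [194, 215])]
lever_bar [(0.81, [318, 218])]
catch_tab [(0.77, [351, 192])]
key_long_top [(0.56, [168, 137])]
key_square_top [(0.58, [166, 146]), (0.37, [184, 206])]
key_round_top [(0.6, [186, 136]), (0.53, [203, 194])]
key_small_top []
lever_hinge [(0.92, [317, 222]), (0.49, [317, 218])]
catch_hinge [(0.62, [345, 212]), (0.49, [349, 192])]
side {'fov_y': 46.14820205018646, 'cx': 254.90013667562013, 'cy': 190.9713166270412, 'R': array([[ 0.9792506 , -0.20143417,  0.02219311],
       [-0.1060973 , -0.60289983, -0.79073077],
       [ 0.17266042,  0.77196896, -0.61176165]]), 't': array([-0.51223362,  0.18067019,  1.33270142])}
press [(0.71, [245, 192]), (0.59, [207, 238])]
controller [(0.82, [179, 328]), (0.6, [26
[... 1042 characters left out ...]
 8])]
lever_hinge []
catch_hinge []
{'t': 1.65, 'joints': array([ 2.58593397e-01,  3.84714047e-01,  7.89747442e-03,  3.76519393e-06,
       -1.19399245e+00, -2.58612876e-01]), 'joint_vel': array([ 0.00024401, -0.00048203,  0.00076411,  0.00181194, -0.00034841,
        0.0012205 ]), 'tau': array([ 1.44944879e-03, -3.90460968e+01,  1.87620950e+01,  4.22456011e+00,
        1.54633628e-02, -1.73219689e-05]), 'ee_pos': array([6.24981778e-01, 2.05578346e-05, 2.22541158e-01]), 'tool_rot': array([ 3.14158127e+00, -6.63174414e-06, -1.57081442e+00]), 'contact_force': array([ 0.17252559,  0.29393195, -0.70967648]), 'moment': array([ 0.00429655,  0.0290676 , -0.00715765]), 'opening': 1.0011413586838815}
```

View pics/scene0.png

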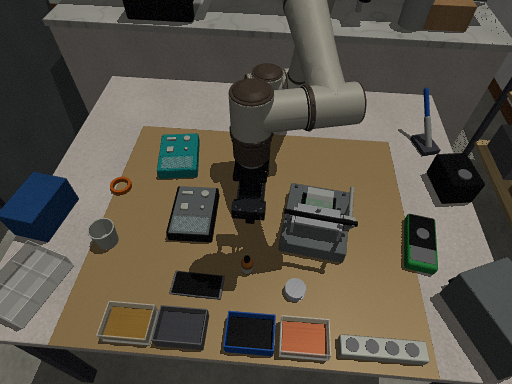

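View pics/side0.png

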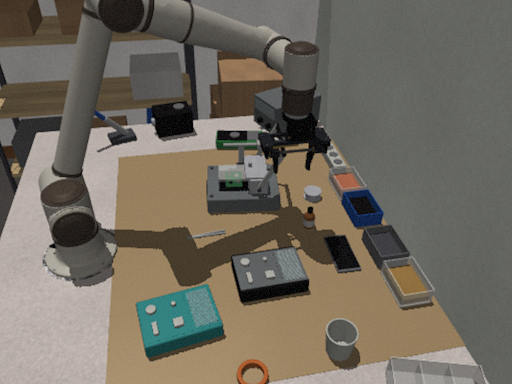

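View pics/wrist0.png

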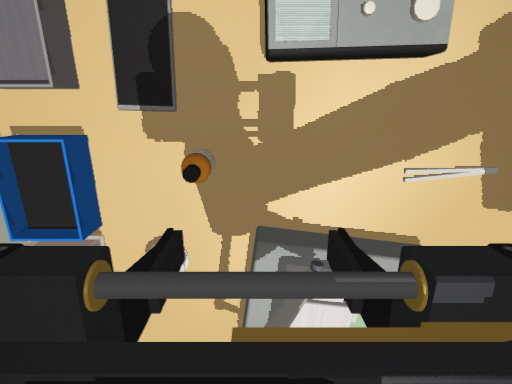

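Black controller with grey panel at scene (194,215), side (269,279), turquoise look-alike at scene (180,160), side (179,328). The press is at scene (317,225). I'll localise them roughly, then take close wrist views.

```bash
cat > h.py <<'E'
from workcell import *
import numpy as np, cv2
from scipy.spatial.transform import Rotation as Ro
from scipy.optimize import least_squares
def cam(name,obs=None):
    c=calibration(name); f=192/np.tan(np.radians(c["fov_y"])/2)
    K=np.array([[f,0,c["cx"]],[0,f,c["cy"]],[0,0,1]])
    if name!="wrist": return K,np.array(c["R"]),np.array(c["t"])
    T=np.eye(4); T[:3,:3]=Ro.from_euler('xyz',obs["tool_rot"]).as_matrix(); T[:3,3]=obs["ee_pos"]
    M=np.linalg.inv(T@np.array(c["tool_from_camera"])); return K,M[:3,:3],M[:3,3]
def proj(C,X):
    K,R,t=C; p=(np.atleast_2d(X)@R.T+t)@K.T; return p[:,:2]/p[:,2:]
def back(C,uv,z):
    K,R,t=C; d=R.T@np.linalg.inv(K)@np.array([uv[0],uv[1],1.]); o=-R.T@t
    return o+d*(z-o[2])/d[2]
def W(pose,P):  # pose x,y,yaw
    P=np.atleast_2d(P).astype(float); c,s=np.cos(pose[2]),np.sin(pose[2])
    return np.c_[pose[0]+c*P[:,0]-s*P[:,1],pose[1]+s*P[:,0]+c*P[:,1],P[:,2]]
CP={"key_long_top":(-.062,-.029,.054),"key_square_top":(-.006,-.029,.054),"key_round_top":(-.062,.029,.054),"key_small_top":(-.006,.029,.054)}
PP={"lever_hinge":(.05,0,.085),"lever_bar":(.122,0,.217),"catch_hinge":(-.045,.085,.07),"press":(0,0,0)}
def shot(n,fn):
    o=observe(); im=read_camera(n); cv2.imwrite(f"pics/{fn}.png",im[:,:,::-1]); return cam(n,o),im
E
python3 - <<'E'
from h import *
s=cam("scene"); d=cam("side")
for uv in ((194,215),(180,160)): print(back(s,uv,.045))
for uv in ((269,279),): print(back(d,uv,.045))
print("hinge",back(s,(317,222),.085),back(d,(258,172),.085))
print("catchh",back(s,(345,212),.07),back(d,(228,160),.07))
print("bar",back(s,(318,218),.217),back(d,(279,140),.217))
print("round",back(s,(203,194),.054),back(d,(245,259),.054),"sq",back(s,(184,206),.054),back(d,(271,270),.054))
E
```

```text
[ 0.54399312 -0.19227066  0.045     ]
[ 0.31018399 -0.28952197  0.045     ]
[ 0.5111674  -0.24055867  0.045     ]
hinge [0.56363464 0.19138493 0.085     ] [0.57187781 0.19433188 0.085     ]
catchh [0.5076056  0.28249484 0.07      ] [0.48627829 0.30577988 0.07      ]
bar [0.64177194 0.17337502 0.217     ] [0.63292194 0.17454614 0.217     ]
round [ 0.46422852 -0.17689245  0.054     ] [ 0.45977781 -0.16536039  0.054     ] sq [ 0.51826584 -0.22856352  0.054     ] [ 0.52154366 -0.21814016  0.054     ]
```

Run:
```python
from h import *
close_gripper(10)
for n,p,ths in (("c1",[.52,-.13,.30],list(CP)+["controller"]),("p1",[.54,.25,.40],list(PP)+["catch_tab"])):
    move_ptp(p,[np.pi,0,-np.pi/2])
    C,im=shot("wrist",n)
    for th in ths:
        for r in place_of("wrist",th)[:3]:
            z={**CP,**PP}.get(th,(0,0,.145))[2]
            print(n,th,round(r["confidence"],2),np.round(r["point"],1),np.round(back(C,r["point"],z)[:2],4))
print(observe()["t"])
```

```text
c1 key_long_top 0.85 [302.1  84.5] [ 0.4583 -0.2329]
c1 key_square_top 0.58 [261.7  86.9] [ 0.5103 -0.23  ]
c1 key_round_top 0.79 [304.3 133. ] [ 0.4523 -0.1713]
c1 key_small_top 0.67 [464.9  46.5] [ 0.2576 -0.2774]
c1 key_small_top 0.61 [260.9 133.8] [ 0.511  -0.1702]
c1 key_small_top 0.42 [103.8 145.3] [ 0.7258 -0.1547]
c1 controller 0.91 [257.7 108.6] [ 0.5163 -0.2052]
c1 controller 0.88 [441.4  31.5] [ 0.3412 -0.2759]
p1 lever_hinge 0.82 [237.3 118.9] [0.5664 0.1923]
p1 lever_bar 0.92 [167.9 111.9] [0.6364 0.1773]
p1 catch_hinge 0.6 [286.7 177.4] [0.4848 0.2902]
p1 press 0.74 [266.7 117.8] [0.5173 0.1951]
p1 press 0.7 [291.  193.3] [0.4675 0.3403]
p1 catch_tab 0.82 [293.5 194.2] [0.4823 0.2967]
6.0
```

```bash
sleep 1; ls pics
```

```text
c1.png
p1.png
scene0.png
side0.png
wrist0.png
```

View pics/c1.png

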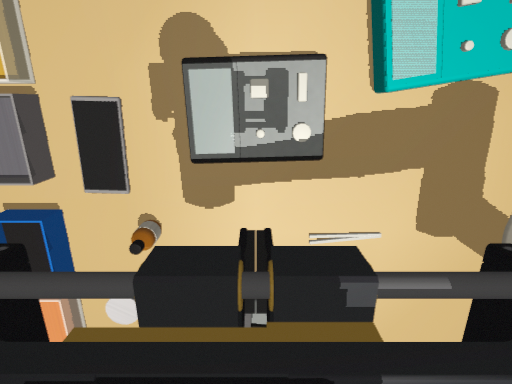

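View pics/p1.png

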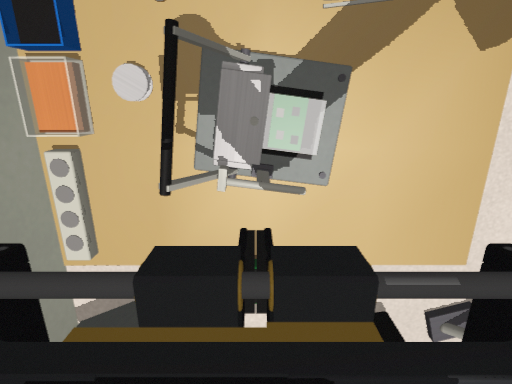

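c1 shows the black controller: long (302,87), square (258,91), large round (302,132), small (261,134). The turquoise look-alike is cut off at upper right, around (450,40). p1 shows the press, the bar running from (171,25) to (165,190), and the catch bar running from (222,180) to (303,190). I'll zoom in to refine.

Run:
```python
import cv2
a=cv2.imread("pics/c1.png")[45:170,175:335]; cv2.imwrite("pics/c1z.png",cv2.resize(a,None,fx=4.9,fy=4.7,interpolation=cv2.INTER_CUBIC)[:600,:800])
a=cv2.imread("pics/p1.png")[10:210,150:360]; cv2.imwrite("pics/p1z.png",cv2.resize(a,None,fx=3,fy=3,interpolation=cv2.INTER_CUBIC))
```

```text
(no output)
```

View pics/c1z.png

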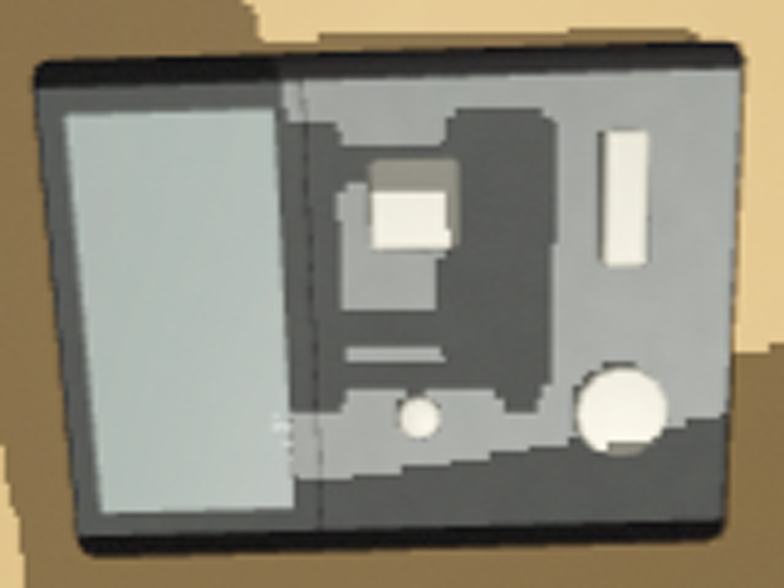

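View pics/p1z.png

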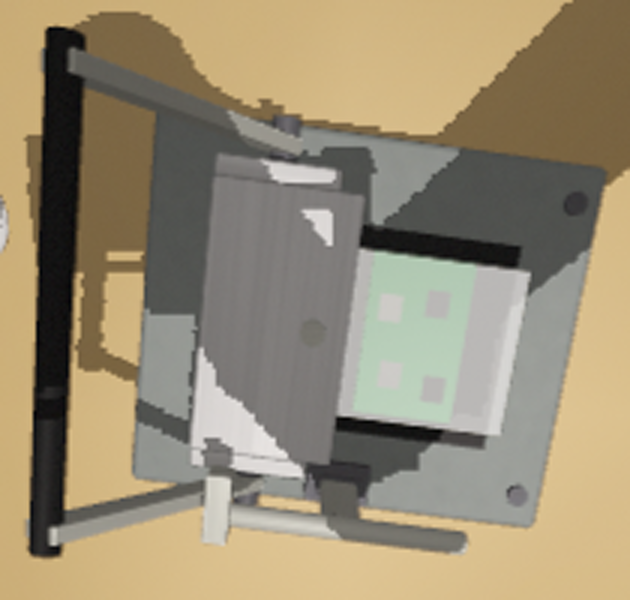

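Run:
```python
from h import *
o=observe(); print(o["ee_pos"],o["tool_rot"])
o2={"ee_pos":np.array([.52,-.13,.30])+(o["ee_pos"]-[.54,.25,.40]),"tool_rot":o["tool_rot"]}
C=cam("wrist",o2)
L=np.array(list(CP.values())); uv=np.array([(302.5,86.9),(259.3,88.4),(301.9,132.2),(260.5,133.7)])
r=least_squares(lambda p:(proj(C,W(p,L))-uv).ravel(),[.52,-.2,0]); print("ctrl",r.x,r.fun.round(1)); pc=r.x
print("side chk",proj(cam("side"),W(pc,L)).round(),"scene",proj(cam("scene"),W(pc,L)).round())
C=cam("wrist",o)
L=np.array([(-.12,-.1,.055),(-.12,.1,.055),(.12,.1,.055),(.122,-.095,.217),(.122,.095,.217)])
uv=np.array([(351,66.7),(327.3,185),(195,168.3),(171.7,21),(165,193)])
r=least_squares(lambda p:(proj(C,W(p,L))-uv).ravel(),[.52,.2,0]); print("press",r.x,r.fun.round(1)); pp=r.x
def cb(a,x): return (x,.085+.075*np.sin(a),.07+.075*np.cos(a))
ends=np.array([(303,190.5)]) 
for a in (0,.06,.12): print(a,proj(C,W(pp,[cb(a,-.062),cb(a,.066),cb(a,-.045)])).round(1).tolist())
print(W(pp,list(PP.values())).round(3))
np.save("poses.npy",[pc,pp])
```

```text
[0.54019755 0.24926496 0.39998924] [ 3.14153433e+00 -6.18032846e-05 -1.57194580e+00]
ctrl [ 0.51850388 -0.20038825  0.03265025] [ 0.  -0.1 -0.  -0.1 -0.   0.1  0.   0. ]
side chk [[249. 277.]
 [269. 274.]
 [244. 261.]
 [264. 258.]] scene [[187. 191.]
 [184. 205.]
 [205. 192.]
 [202. 206.]]
press [ 0.51598223  0.19618748 -0.12825198] [ 2.2 -1.5  0.5  1.3 -2.3  1.2 -0.2 -1.2 -0.2  1.6]
0 [[305.4, 188.5], [218.3, 177.8], [293.9, 187.1]]
0.06 [[304.8, 191.4], [218.0, 180.7], [293.4, 190.0]]
0.12 [[304.2, 194.2], [217.8, 183.6], [292.9, 192.8]]
[[0.566 0.19  0.085]
 [0.637 0.181 0.217]
 [0.482 0.286 0.07 ]
 [0.516 0.196 0.   ]]
```

The controller fit is tight (0.1 px). The press fit leaves about 2 px, which comes from its rounded corners. The side-camera reprojection also matches the black controller. Next I'll press the keys.

```bash
cat > k.py <<'E'
from h import *
import sys
pc,pp=np.load("poses.npy"); rot=[np.pi,0,-np.pi/2+pc[2]]
first=True
for k in sys.argv[1:]:
    x,y,_=W(pc,CP[k])[0]
    if first: move_ptp([x,y,.12],rot); first=False
    else: servo_line([x,y,.085],rot,max_speed=.15)
    servo_line([x,y,.060],rot,max_speed=.1)
    o=observe(); f0=o["contact_force"]
    g=servo_line([x,y,.0455],rot,max_speed=.02,guard=10)
    hold(.2); o1=observe(); 
    print(k,g,o1["ee_pos"].round(4),np.array([x,y]).round(4),(o1["contact_force"]-f0).round(2),o1["t"])
    servo_line([x,y,.085],rot,max_speed=.1)
E
python3 k.py key_long_top
```

```text
key_long_top True [ 0.4579 -0.2315  0.0494] [ 0.4575 -0.2314] [0.53 2.16 6.03] 9.5583
```

```bash
sed -i 's/guard=10/guard=16/' k.py; python3 k.py key_square_top
```

```text
key_square_top True [ 0.5139 -0.2296  0.0495] [ 0.5135 -0.2296] [-0.24  1.25  5.58] 11.9833
```

Both presses, with guards of 10 and 16 N, stopped at the same hard bottom (z≈0.0495, at least the 5 N bottom force). Next is the large round key.

```bash
python3 k.py key_round_top
python3 - <<'E'
from h import *
pc,pp=np.load("poses.npy")
p=W(pc,CP["key_round_top"])[0]; servo_line([p[0],p[1],.25],max_speed=.2)
C,im=shot("side","side1"); let_go(); 
cv2.imwrite("pics/s1z.png",cv2.resize(im[230:310,220:320,::-1],None,fx=6,fy=6,interpolation=cv2.INTER_CUBIC))
# IK check for catch & lever path
q=[np.pi,0,np.pi+pp[2]]; 
for yaw in (pp[2],pp[2]+np.pi):
  for a in (0,.75,1.5):
    P=W(pp,[(-.045,.085+.075*np.sin(a),.07+.075*np.cos(a)-.010)])[0]; j=inverse_kinematics(P,[np.pi,0,yaw]); print("catch",yaw,a,P.round(3),None if j is None else np.round(j,2))
for a in (0,.95):
    b=.5-a; P=W(pp,[(.05+.15*np.sin(b),0,.085+.15*np.cos(b)-.019)])[0]; j=inverse_kinematics(P,[np.pi,0,pp[2]-np.pi/2]); print("lever",a,P.round(3),None if j is None else np.round(j,2))
print(observe()["t"])
E
```

```text
key_round_top True [ 0.456  -0.1735  0.0494] [ 0.4556 -0.1734] [-1.23  0.62  6.58] 14.475
catch -0.1282519837148706 0 [0.482 0.286 0.135] [ 0.82  0.36 -0.27  0.   -0.94  0.62]
catch -0.1282519837148706 0.75 [0.489 0.337 0.115] [ 0.88  0.43 -0.22  0.   -0.93  0.57]
catch -0.1282519837148706 1.5 [0.492 0.36  0.065] [ 0.9   0.51 -0.22  0.   -0.84  0.54]
catch 3.0133406698749226 0 [0.482 0.286 0.135] [ 0.82  0.36 -0.27 -0.   -0.94 -2.52]
catch 3.0133406698749226 0.75 [0.489 0.337 0.115] [ 0.88  0.43 -0.22 -0.   -0.93 -2.58]
catch 3.0133406698749226 1.5 [0.492 0.36  0.065] [ 0.9   0.51 -0.22 -0.   -0.84 -2.6 ]
lever 0 [0.637 0.181 0.198] [ 0.52  0.46  0.07  0.   -1.18 -0.65]
lever 0.95 [0.501 0.198 0.201] [ 0.68  0.26 -0.24  0.   -1.08 -0.81]
17.525
```

View pics/s1z.png

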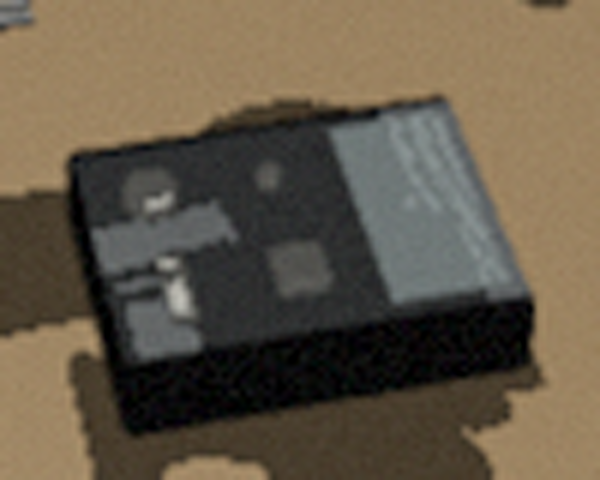

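The side view shows all keys back up and the controller unmoved. Now the catch.

```bash
cat > c.py <<'E'
from h import *
pc,pp=np.load("poses.npy"); rot=[np.pi,0,np.pi+pp[2]]
def P(a,dz=-.012): return W(pp,[(-.045,.085+.075*np.sin(a),.07+.075*np.cos(a)+dz)])[0]
move_ptp(P(.05,.09),rot)
print(servo_line(P(.05),rot,max_speed=.12,guard=8))
close_gripper(20); o=observe(); print(o["opening"],o["contact_force"].round(1),o["t"])
C,im=shot("scene","sc2"); cv2.imwrite("pics/sc2z.png",cv2.resize(im[140:280,250:390,::-1],None,fx=4,fy=4,interpolation=cv2.INTER_CUBIC))
E
python3 c.py
```

```text
False
0.13192974088890652 [ 0.4 -0.1 -0.6] 21.9417
```

View pics/sc2z.png

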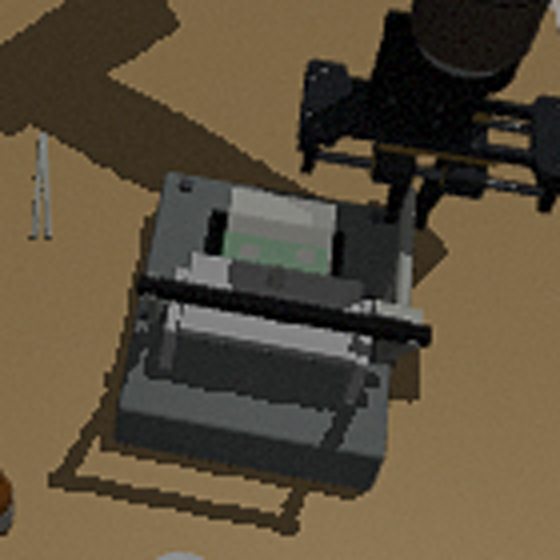

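The fingers hold the catch's front end, and the 11.5 mm opening matches the 12 mm bar. Swinging it over now.

Run:
```python
import re
s=open('c.py').read().split('move_ptp')[0]
exec(s)
for a in (.3,.55,.8,1.05,1.3,1.5,1.54):
    g=servo_line(P(a),rot,max_speed=.08,guard=25); o=observe()
    print(a,g,round(o["opening"],3),(o["ee_pos"]-P(a)).round(4),o["contact_force"].round(1),round(o["t"],2))
    if g: break
C,im=shot("scene","sc3"); cv2.imwrite("pics/sc3z.png",cv2.resize(im[140:280,250:390,::-1],None,fx=4,fy=4,interpolation=cv2.INTER_CUBIC))
```

```text
0.3 False 0.126 [ 0.0002  0.0009 -0.0002] [0.8 0.7 0.6] 22.38
0.55 False 0.126 [ 0.0002  0.0009 -0.0004] [ 0.2  0.5 -0.7] 22.76
0.8 False 0.126 [ 0.0001  0.0004 -0.0009] [ 2.4 -1.4 -1.6] 23.14
1.05 False 0.129 [-0.     -0.0001 -0.0012] [ 3.6 -2.1 -2.4] 23.52
1.3 False 0.129 [-0.     -0.0001 -0.0011] [ 4.4 -2.9 -3.2] 23.91
1.5 False 0.127 [-0.     -0.0001 -0.0006] [ 3.3 -3.2 -1.4] 24.24
1.54 False 0.129 [ 0.0001 -0.0001  0.0009] [ 2.  -4.3  2.5] 24.49
```

View pics/sc3z.png

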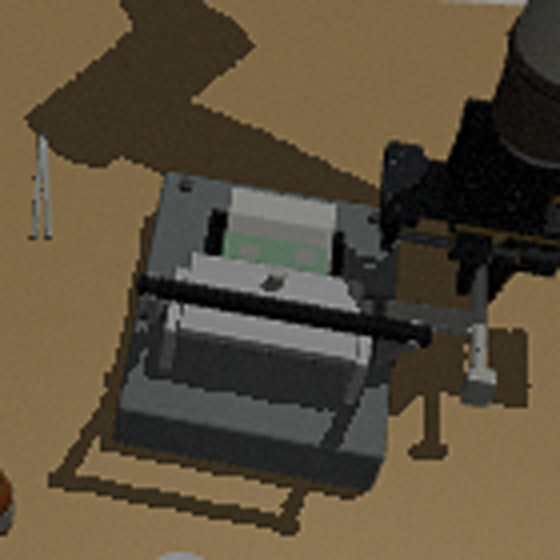

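Run:
```python
s=open('c.py').read().split('move_ptp')[0]
exec(s)
print(servo_line(P(1.57),rot,max_speed=.03,guard=15)); o=observe(); print(o["ee_pos"]-P(1.5),o["contact_force"].round(1))
let_go(); print(observe()["contact_force"].round(1))
servo_line(P(1.5,.16),rot,max_speed=.2)
rl=[np.pi,0,pp[2]-np.pi/2]
def Q(a,dz=-.019):
    b=.5-a; return W(pp,[(.05+.15*np.sin(b),0,.085+.15*np.cos(b)+dz)])[0]
move_ptp(Q(0,.09),rl)
C,im=shot("scene","sc4"); cv2.imwrite("pics/sc4z.png",cv2.resize(im[140:280,250:390,::-1],None,fx=4,fy=4,interpolation=cv2.INTER_CUBIC))
C,im=shot("side","sd4"); cv2.imwrite("pics/sd4z.png",cv2.resize(im[90:230,180:340,::-1],None,fx=4,fy=4,interpolation=cv2.INTER_CUBIC))
cv2.imwrite("pics/w4.png",read_camera("wrist")[:,:,::-1])
print(observe()["t"],observe()["contact_force"].round(1))
```

```text
False
[ 2.09826524e-04  7.24536227e-05 -2.39148537e-03] [-1.9 -7.3 11.6]
[-0.  -0.7  0.2]
29.0583 [-0.2  0.   0.1]
```

View pics/sc4z.png

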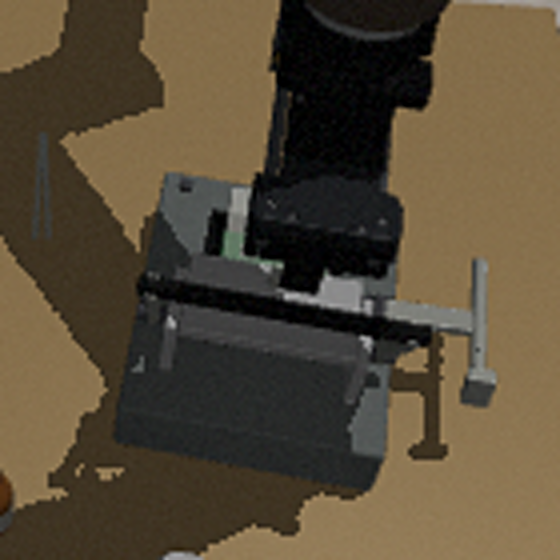

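View pics/sd4z.png

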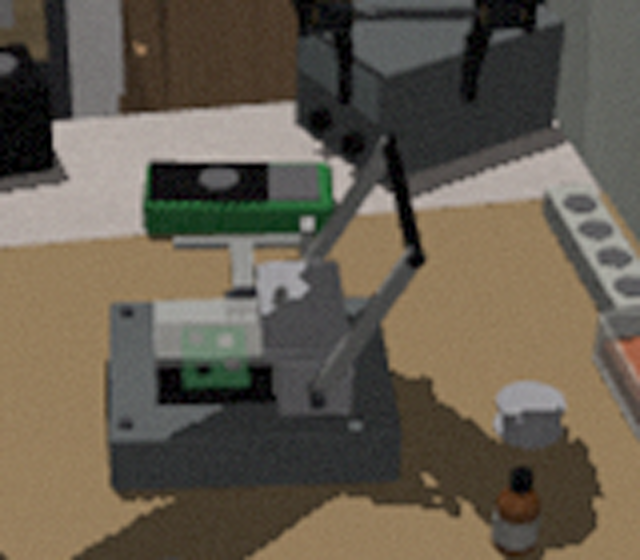

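View pics/w4.png

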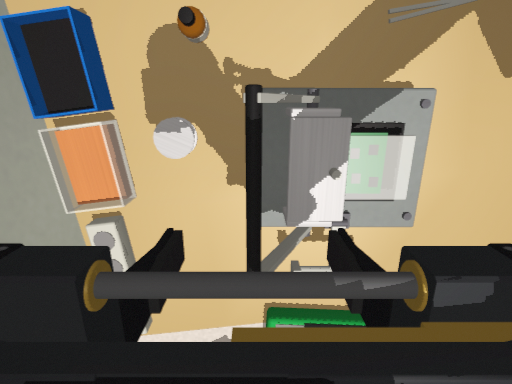

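The catch lies fully out, and it took 11.6 N against its stop. The lever bar at (254,180) in the wrist view is centred between the fingers. Next I grip it and pull forward along the arc.

```bash
cat > l.py <<'E'
s=open('c.py').read().split('move_ptp')[0]
exec(s)
rl=[np.pi,0,pp[2]-np.pi/2]
def Q(a,dz=-.019):
    b=.5-a; return W(pp,[(.05+.15*np.sin(b),0,.085+.15*np.cos(b)+dz)])[0]
E
python3 - <<'E'
exec(open('l.py').read())
print(servo_line(Q(0),rl,max_speed=.12,guard=8))
close_gripper(30); o=observe(); print(o["opening"],o["contact_force"].round(1),o["t"])
if .1<o["opening"]<.25:
  for a in (.15,.3,.45,.6,.75,.88,.95):
    g=servo_line(Q(a),rl,max_speed=.08,guard=30); o=observe()
    print(a,g,round(o["opening"],3),(o["ee_pos"]-Q(a)).round(4),o["contact_force"].round(1),round(o["t"],2))
    if g: break
C,im=shot("side","sd5"); cv2.imwrite("pics/sd5z.png",cv2.resize(im[90:230,180:340,::-1],None,fx=4,fy=4,interpolation=cv2.INTER_CUBIC))
E
```

```text
False
0.15138877887097069 [ 4.2 -0.9 -1.1] 31.3
0.15 False 0.149 [ 0.0013 -0.      0.0008] [ 4.8 -3.  -0.5] 31.73
0.3 False 0.149 [ 0.0021 -0.0001  0.0016] [ 7.3 -2.7  1.4] 32.17
0.45 False 0.153 [ 0.0028 -0.0001  0.0026] [ 7.4 -3.1  3.7] 32.6
0.6 False 0.148 [ 0.0035 -0.0002  0.0037] [ 6.9 -3.8  7.5] 33.03
0.75 False 0.152 [0.0035 0.0001 0.0038] [ 6.6 -3.9  7.3] 33.47
0.88 False 0.149 [0.0036 0.0004 0.0035] [ 6.7 -3.   6.8] 33.86
0.95 False 0.15 [0.0036 0.0006 0.0034] [ 7.1 -2.9  6.5] 34.14
```

View pics/sd5z.png

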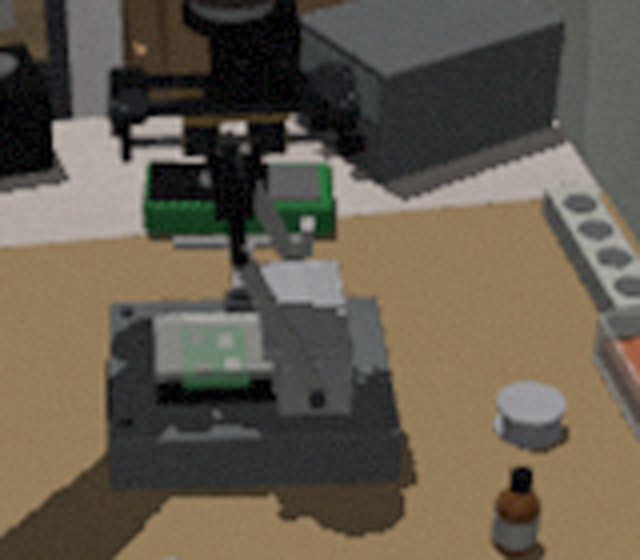

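Run:
```python
exec(open('l.py').read())
def ang(p):
    d=p-W(pp,[(.05,0,.085)])[0]; c,s_=np.cos(pp[2]),np.sin(pp[2]); x=c*d[0]+s_*d[1]; z=d[2]+.019; return .5-np.arctan2(x,z),np.hypot(x,z)
print(ang(observe()["ee_pos"]))
for a in (.98,1.01,1.04,1.07,1.10):
    g=servo_line(Q(a),rl,max_speed=.04,guard=20); hold(.15); o=observe()
    print(a,g,round(o["opening"],3),np.round(ang(o["ee_pos"]),4),o["contact_force"].round(1),round(o["t"],2))
    if g or np.linalg.norm(o["contact_force"])>25: break
C,im=shot("side","sd6"); cv2.imwrite("pics/sd6z.png",cv2.resize(im[90:230,180:340,::-1],None,fx=4,fy=4,interpolation=cv2.INTER_CUBIC))
```

```text
(np.float64(0.9187457964716693), np.float64(0.15161808443774735))
0.98 False 0.151 [0.9341 0.1516] [11.3 -5.1  8.2] 34.6
1.01 False 0.152 [0.9344 0.1516] [ 20.1 -10.7   8.5] 35.01
1.04 False 0.15 [0.9346 0.1516] [ 29.6 -15.9   8.9] 35.42
```

View pics/sd6z.png

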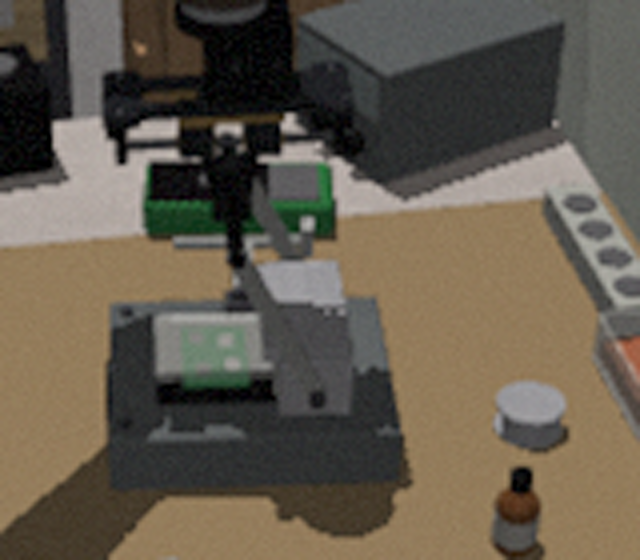

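The bar stalls at an apparent 0.934 rad while force climbs from 14 to 34 N, so it is at the stop. I'll ease to a moderate push, hold, check the scene, and hand in.

Run:
```python
exec(open('l.py').read())
servo_line(Q(1.0),rl,max_speed=.04); 
for i in range(2):
    hold(.4); o=observe(); print(o["ee_pos"].round(4),o["contact_force"].round(1),round(o["opening"],3),o["t"])
C,im=shot("scene","sc7")
```

```text
[0.5025 0.1992 0.2035] [17.5 -8.5  7.7] 0.153 36.1667
[0.5025 0.1992 0.2035] [16.9 -9.   8.2] 0.154 36.5667
```

View pics/sc7.png

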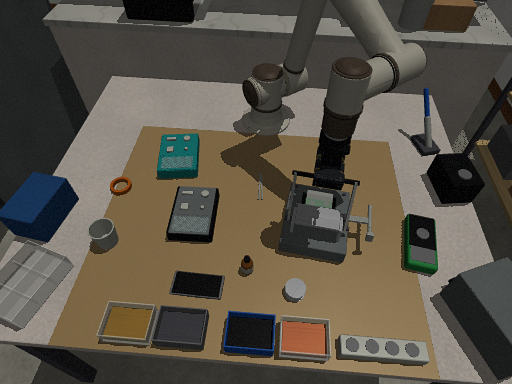

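The scene shows the lever forward with the bar in the gripper at about (322,183) and the catch out at (370,222). All bystanders are where they were.

Run:
```python
from h import *
job_done(); o=observe(); print(o["t"],o["contact_force"].round(1),o["opening"])
```

```text
the job is handed in; nothing more can be done
the job is handed in; nothing more can be done
```

The board test is started and the job is handed in at about 36.6 s, with the gripper still holding the lever at its stop.

- **Keys:** I pressed the long bar, square and large round keys in that order on the black controller. Each one bottomed out at z≈0.0495, with 5.6–6.6 N still on it, and was let up before the next. The side picture shows all the keys back up. I went nowhere near the small round key or the turquoise look-alike.
- **Catch:** I gripped it and swung it out to its side stop, pushing with about 12 N. The later pictures show it still lying out.
- **Lever:** I gripped the bar and pulled it forward until it stalled while the force rose to 34 N, then eased to about 20 N. The last readings, 0.4 s apart, were steady with the bar in the fingers.
- **Other things:** the last scene picture shows nothing else on the bench moved.

**Measurements that disagreed:**
- The lever stalled at a measured 0.934 rad instead of 0.95, which fits a calibration error of about 2 mm.
- The key bottoms read about 0.5 mm higher than the nominal 0.049 m.
- The bar also carries a sideways force of about 9 N, roughly 7 N more than the press's angle explains. I left it as it was, since the hold was steady.

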